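Pull the lock clip and open the toggle clamp

TASK

The toggle clamp is locked shut by a yellow spring clip that goes sideways through two cross-drilled pins, over the clamp's arm. Draw the clip straight out by its loop, along its little shelf, until its leg is right out of both pins, and leave it lying on the shelf; then swing the red handle all the way back to its stop so that the clamp stands open. Leave the steel offcut lying on its rests in the clamp and do not disturb the other things on the bench.

Things in the scene. Friction and masses are not known exactly. Their poses are not given: they have to be found in the camera images.
- clamp: toggle clamp on a steel plate (90x160x10 mm), bolted down. Origin: centre of the plate's underside; z up, y from clamp foot (-y) to lever hinge (+y). Its flat arm, 14 mm wide, top 53 to 57 mm up, runs along y at x = 0. Two upright locking pins, 14 mm thick, 74.5 mm high, stand at x = -17 and +17, y = -12 mm. An anvil and two rests, 32 mm high, at y = -50 mm carry the offcut.
- pin_hole (a point): centre of the cross hole (7 mm high and wide, along the clamp's x) in the pin nearer the clip's loop, 62 mm above the bench; at x = -17, y = -12 mm in the clamp's frame. The other pin's hole is in line, 34 mm further along +x.
- clip: loose spring clip of yellow-plated steel (70 g), flat in its x-y plane, level, 62 mm above the bench, its loop lying on the shelf at the clamp's -x side. Origin: loop centre; x along the straight leg (5 mm thick, to 130 mm), at start the clamp's +x. A sprung leg snaps round the nearer pin. It pulls out along the clamp's -x with 3 to 8 N and is clear of both pins after 58 mm.
- clip_loop (a point): centre of the clip's round loop (the clip's origin): 7 mm wire, lying on the shelf, 47 mm clear inside, 61 mm outside, so closed fingers fit down into it to hook it with their tips just over the shelf. The tall red handle (175 mm) stands 100 mm away along the clamp's +x
- clip_tip (a point): free end of the clip's straight leg, 130 mm from the loop's centre
- clamp_lever (a joint): angle of the clamp's lever, rad: about 0.1 as it stands closed on the offcut, 1.31 fully open at its stop. Stiff hinge (0.3 N m of friction), it stays where it is left; 3 to 4 N at the grip moves it. While the clip is in, the arm meets it at about 0.25.
- lever_hinge (a point): point on the lever's hinge line, which lies along the clamp's x, 45 mm above the bench at y = +20 mm in the clamp's frame
- handle (a point): middle of the lever's red grip (60 mm long, 21 mm thick, upright when shut, 115 to 175 mm above the bench); at joint 0 it is 100 mm above the hinge line and 8 mm to its -y side. It tips towards the clamp's +y as the joint grows; the arm (84 mm from the hinge) then rises behind it and ends upright, 130 mm high.
- offcut: dark flat steel offcut, 40 x 120 x 6 mm, loose on the anvil and side rests below the clamp's foot, long side along the clamp's x; origin: centre of its underside, 32 mm up
- tin: cut-down tin with nuts in it, 70 mm wide, 58 mm high, standing loose; origin: centre of its underside
- pipe: grey pipe offcut standing on end, 42 mm wide, 60 mm high, loose; origin: centre of its underside
- spanner: steel spanner, 25 x 172 x 8 mm, lying loose; origin: centre of its underside
- shelf (a point): middle of the top of the grey steel shelf, 58.5 mm above the bench, fixed to the clamp: 137 mm along the clamp's x (from x = -205 to -68 mm), 90 mm along y (middle at y = -12 mm), with 4 mm turned-up edges along its two long sides; both ends are open. Slippery for the clip

How it is judged:
On the way, in this order (a step that is already met when the one before it is completed fails the run):
1. the clip is out of both pins while the clamp is still shut (x of clip_tip in the frame of clamp below -0.028 m and value of joint clamp_lever below 0.4 rad), for 0.1 s.
2. the lever has been swung back to its stop (value of joint clamp_lever above 1.15 rad), for 0.2 s.
At the end, for the whole second after the job is handed in: The clip lies flat and at rest on its shelf (loop centre 55 to 72 mm up, tilt under 0.2 rad), its leg's tip clear of the nearer pin (at x below -28 mm in the clamp's frame); the lever stands open at 1.15 rad or more; the offcut lies flat on its rests within 20 mm of where it was (value of joint clamp_lever above 1.15 rad and x of clip_tip in the frame of clamp below -0.028 m and height (world z) of clip between 0.055 and 0.072 m and angle between clip's own z axis and vertical below 0.2 rad and linear speed of clip below 0.03 m/s and distance of offcut from where it was at the start of the episode below 0.02 m and angle between offcut's own z axis and vertical below 0.15 rad); the robot touches nothing.
It fails at once if the offcut is knocked out of place (30 mm) (distance of offcut from where it was at the start of the episode above 0.03 m).
It fails at once if the tin, pipe or spanner is shifted by more than 30 mm, or the tin or pipe tipped (distance of any of tin, pipe, spanner from where it was at the start of the episode above 0.03 m or angle between any of tin, pipe's own z axis and vertical above 0.6 rad).
It also fails if it takes over 50 s, if anything falls off the work surface, if the arm or the gripper's body presses on something with over 40 N, if the wrist force passes 120 N, or if a joint passes its speed limit or range.

ROBOT

A 6-joint arm with a two-finger parallel gripper is mounted at the origin on the work surface; the furniture and walls round the work are solid. World frame = base frame: x ahead of the robot, y to its left, z up, the work surface at z = 0. Lengths are in m, angles in rad, forces in N, time in s.
With the tool pointing down it reaches from about 0.35 to 0.95 m from the base axis. Payload 17.4 kg.
Tool frame: the origin (TCP) lies on the mounting face of the last link; the fingertips stand 186 mm ahead of it and the grasp point (between the pads) lies 167 mm ahead of it; z points along the fingers, y is the line along which they close (so a half turn about z gives the same grasp; the last joint's range is limited). The gripper opens to 93 mm and grips with 3 to 60 N. Pads are 15 mm wide; open, the fingers measure 128 mm over their backs; the gripper's body (75 mm by 188 mm) begins 65 mm behind the grasp point.
Start: joints at [1.151, 0.116, 1.442, -0, 1.584, -0.038], TCP at [0.252, 0.626, 0.405] pointing down, gripper open.
Joint ranges: [-2.83, 2.83], [-0.83, 2.19], [0.07, 2.5], [-1.14, 4.28], [0.01, 3], [-2.97, 2.97]. Speed limits (rad/s): [1.89, 1.89, 2.22, 3.14, 3.14, 3.14].

INTERFACE

Orientations are given as a rotation vector (axis times angle).
In Python, from station import r gives the robot as it stands. The module is installed in compiled form; this text tells all that it offers.
- The arm moves only by the tool arm_command, never from a script. Its argument "deltas" is a list of rows, each an object with "angular": the turn, a rotation vector about the tool's x, y, z in rad, a list of three; "offset": the shift along the tool's x, y, z in mm, a list of three; "claw": the closure, from 0 (fully open) to 1 (shut). In form: [{"angular": [wx, wy, wz], "offset": [x, y, z], "claw": claw}, ...]. A call has 1 to 12 rows; each row is the pose to reach, as a shift and turn from the pose commanded when the call began, along the tool's axes at that moment; what a row does not reach only later rows make up. A row lasts 1/12 s, in which the tool goes at most 41.7 mm and 7.16 degrees, less where a joint would pass 70% of its speed; a pose out of reach is approached as far as the arm can. A call with a gripper value outside its range is refused whole. The fingers move at their own pace and stop on an object; the grip force is fixed at half the most. Time passes only in rows, so rows that repeat a pose let the fingers close. It gives the time, the measured TCP pose, the force, the opening and the grip force at its end, in the units of the state.
- r.read_state(): the state, without advancing time (a new reading comes with each control period).
- r.capture(name): name is "side" or "top" or "wrist"; returns the picture (384x512x3 uint8, red, green, blue); there is no depth.
- r.camera_info(name): a dict with "mtx" (3x3 intrinsics, pixels), "R" (3x3) and "t" (3): a world point X has camera coordinates R X + t; the wrist camera has in their place "T_tool_cam" (4x4, takes a point from camera to tool coordinates, whose origin is the TCP and whose axes are the flange's). Camera axes: x right, y down, z forward; pixel columns grow to the right and rows downward; lengths in m; the calibration is good to about 2 mm. A picture is of the moment at which its call begins: read the wrist's pose just before it. camera_info takes no time and is no camera call.
- r.sign_off(): hands the job in; it is judged then, once.
Trained networks look in the newest picture that a camera, given by its name, has taken for a name from the list of things; names that differ only in an ending like _2 or _b are one class to them, and where a whole thing is asked for, a point or a joint stands for the part that bears it (a point fixed in the world has none). Each returns a list of dicts, best first, with "confidence" (0 to 1); they miss things now and then, are a little off and sometimes report something else, mostly with a low value. They report only what shows in the picture. A call takes as long as a camera call.
- r.search_frame(camera, target): "xy" ([column, row] in pixels, amid what is visible of it).
- r.outline_of(camera, target): "mask" (384x512 bool, what is visible of it) and "xy" ([column, row] in pixels, amid what is visible of it).
- r.pinpoint(camera, target): "xy" ([column, row] in pixels: a listed point, or the origin of a listed thing).
The state is a dict: "time_s": time; "joint_positions": joint angles; "qvel": joint speeds; "effort": joint torques, N m; "tcp_pos": TCP position; "ee_rot": TCP orientation; "force": force on the tool from outside, world axes, zero at the start; "ft_torque": the same for the moment, N m; "opening": finger opening in m; "grasp_force": force on a finger pad.
Only numpy, scipy, OpenCV 4.12 (cv2) and the standard library are available. Lean on these libraries where they do the work, as an engineer would, in place of code of your own. Each camera call takes 0.05 s, during which the arm holds its last target. There are 200 camera calls.

## Working session

There is one attempt and no reset: what is moved stays moved. The work goes in short steps, Python scripts to look and compute and a tool call to move; the robot and the scene stay as the last step left them, time stands still between calls to the robot, and variables do not carry over. Pictures are saved under pics/ and viewed, at most 10 in all, crops included, and the job is handed in when it is done.

Besides the shell and the picture viewer there is one more tool, called after ">>>" as name(argument=value, ...), one argument or row to a line, values as JSON. arm_command: Moves the arm, as the interface text tells. Its arguments: {"type":"object","properties":{"deltas":{"type":"array","items":{"type":"object","properties":{"angular":{"type":"array","items":{"type":"number"}},"offset":{"type":"array","items":{"type":"number"}},"claw":{"type":"number"}}}}},"required":["deltas"]}

```bash
mkdir -p pics
cat > h.py <<'E'
from station import r
import numpy as np, cv2
from scipy.spatial.transform import Rotation as Ro
def ray(cam,xy):
    c=r.camera_info(cam);K=np.array(c["mtx"])
    if cam=="wrist":
        s=r.read_state();T=np.eye(4);T[:3,:3]=Ro.from_rotvec(s["ee_rot"]).as_matrix();T[:3,3]=s["tcp_pos"]
        M=T@np.array(c["T_tool_cam"]);R=M[:3,:3];o=M[:3,3]
    else:
        R=np.array(c["R"]).T;o=-R@np.array(c["t"])
    return o,R@np.linalg.inv(K)@np.array([*xy,1.])
def at(cam,xy,z):
    o,d=ray(cam,xy);return o+d*(z-o[2])/d[2]
def both(a,b): # triangulate [(cam,xy)..]
    A=np.zeros((3,3));v=np.zeros(3)
    for cam,xy in (a,b):
        o,d=ray(cam,xy);d=d/np.linalg.norm(d);P=np.eye(3)-np.outer(d,d);A+=P;v+=P@o
    return np.linalg.solve(A,v)
E
cat > m.py <<'E'
from h import *
np.set_printoptions(precision=4,suppress=True)
Z=dict(pin_hole=.062,clip_loop=.062,clip_tip=.062,lever_hinge=.045,handle=.145,shelf=.0585,clamp=0,offcut=.032,tin=0,pipe=0,spanner=0)
ims=[]
for c in("top","side"):
    im=r.capture(c)[:,:,::-1].copy()
    for n,z in Z.items():
        d=r.pinpoint(c,n)
        if d: print(c,n,np.round(d[0]["xy"]),round(d[0]["confidence"],2),at(c,d[0]["xy"],z))
    ims.append(im)
cv2.imwrite("pics/a.png",cv2.resize(np.vstack(ims),(450*1,600)) if 0 else ims[0]);cv2.imwrite("pics/b.png",ims[1])
s=r.read_state();print(s)
E
python3 m.py
```

```text
top pin_hole [273. 155.] 0.67 [0.4861 0.1275 0.062 ]
top clip_loop [239. 158.] 0.67 [0.4776 0.2067 0.062 ]
top lever_hinge [284. 150.] 0.91 [0.5025 0.1007 0.045 ]
top handle [280. 141.] 0.86 [0.5019 0.1129 0.145 ]
top shelf [221. 158.] 0.79 [0.476  0.2501 0.0585]
top clamp [276. 161.] 0.95 [0.4833 0.1179 0.    ]
top offcut [279. 180.] 0.88 [0.4315 0.1094 0.032 ]
top tin [336. 204.] 0.76 [ 0.3773 -0.034   0.    ]
top pipe [312. 176.] 0.47 [0.4478 0.0262 0.    ]
top spanner [191. 246.] 0.69 [0.2626 0.3257 0.    ]
side pin_hole [275. 199.] 0.93 [0.4648 0.1261 0.062 ]
side clip_loop [257. 179.] 0.54 [0.4699 0.215  0.062 ]
side clip_tip [286. 208.] 0.59 [0.4679 0.0851 0.062 ]
side lever_hinge [290. 201.] 0.84 [0.5024 0.1122 0.045 ]
side handle [293. 172.] 0.75 [0.5012 0.108  0.145 ]
side shelf [291. 199.] 0.7 [0.4983 0.1055 0.0585]
side clamp [284. 217.] 0.84 [0.4842 0.1093 0.    ]
side offcut [268. 217.] 0.87 [0.4299 0.1082 0.032 ]
side tin [279. 193.] 0.31 [0.5272 0.1918 0.    ]
side pipe [294. 246.] 0.49 [0.4454 0.017  0.    ]
side spanner [168. 199.] 0.77 [0.2664 0.3374 0.    ]
{'time_s': 1.2, 'joint_positions': array([ 1.1512,  0.116 ,  1.4416, -0.    ,  1.584 , -0.0378]), 'qvel': array([ 0.    ,  0.0014, -0.0012, -0.0003, -0.0015, -0.0004]), 'effort': array([ -0.0022, -72.1019, -62.275 ,   0.0778,   0.0183,   0.0001]), 'tcp_pos': array([0.2515, 0.6264, 0.4047]), 'ee_rot': array([0.5961, 3.0845, 0.    ]), 'force': array([-0.401 , -0.7739,  0.3507]), 'ft_torque': array([-0.0065, -0.001 ,  0.0346]), 'grasp_force': 0.0, 'opening': 0.09330558759871863}
```

```bash
python3 -c "
import cv2,numpy as np
a=cv2.imread('pics/a.png')[90:290,120:370];b=cv2.imread('pics/b.png')[90:290,140:390]
cv2.imwrite('pics/c.png',np.hstack([cv2.resize(x,(400,320),interpolation=3) for x in(a,b)]))
cv2.imwrite('pics/d.png',cv2.resize(a,(750,600),interpolation=2))"
```

```text
(no output)
```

View pics/d.png

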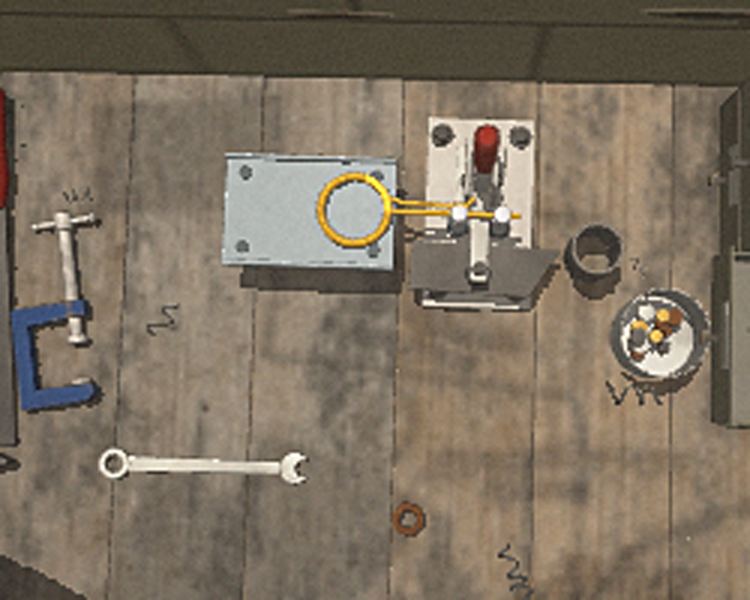

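View pics/b.png

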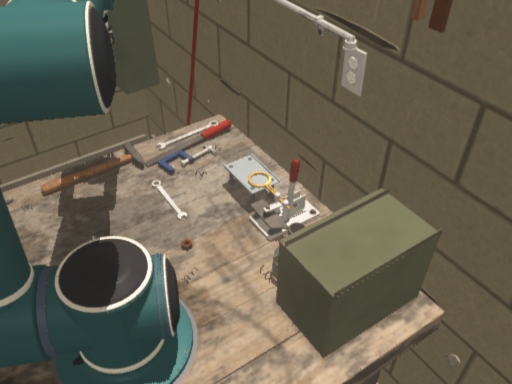

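```bash
cat > g.py <<'E'
from h import *
np.set_printoptions(precision=4,suppress=True)
f=lambda x,y:(x/3+120-.33,y/3+90-.33)
for n,p,z in [("loop",(354,209.5),.062),("tip",(521,216),.062),("pinL",(459,213),.0745),("pinR",(502,214),.0745),
 ("s1",(226,154),.0625),("s2",(397,157),.0625),("s3",(393,270),.0625),("s4",(223,265),.0625),("p1",(430,117),.01),("p2",(533,117),.01),("handletop",(486,130),.175),("wall",(400,78),0),("boxedge",(715,250),0.0)]:
    print(n,at("top",f(*p),z))
for n in("top",):
    im=cv2.imread("pics/a.png");hsv=cv2.cvtColor(im,cv2.COLOR_BGR2HSV)
    m=cv2.inRange(hsv,(18,150,120),(32,255,255));m[:,300:]=0;m[:120]=0;m[200:]=0
    ys,xs=np.nonzero(m);P=np.array([at(n,(x,y),.062)[:2] for x,y in zip(xs,ys)])
    k=P[:,1]>.175;Q=P[k]
    from scipy.optimize import least_squares
    s=least_squares(lambda c:np.hypot(*(Q-c[:2]).T)-.027,[.478,.207],loss="soft_l1",f_scale=.003);print(s.x,np.abs(s.fun).mean(),len(Q))
print(r.camera_info("wrist")["T_tool_cam"]);print(r.camera_info("wrist")["mtx"])
E
python3 g.py
```

```text
loop [0.4738 0.2107 0.062 ]
tip [0.4717 0.0782 0.062 ]
pinL [0.4708 0.1274 0.0745]
pinR [0.4708 0.0939 0.0745]
s1 [0.5163 0.3147 0.0625]
s2 [0.5169 0.1777 0.0625]
s3 [0.4261 0.1782 0.0625]
s4 [0.4268 0.3132 0.0625]
p1 [0.5635 0.1532 0.01  ]
p2 [0.5654 0.0663 0.01  ]
handletop [0.5124 0.1111 0.175 ]
wall [0.5997 0.18   0.    ]
boxedge [ 0.4573 -0.089   0.    ]
[0.474  0.2104] 0.0015557983749222065 169
[[ 0.0007 -0.9656 -0.26    0.0718]
 [ 1.      0.0003  0.0018  0.0004]
 [-0.0017 -0.26    0.9656  0.0198]
 [ 0.      0.      0.      1.    ]]
[[295.7289   0.     256.332 ]
 [  0.     295.7289 189.5146]
 [  0.       0.       1.    ]]
```

```bash
cat > go.py <<'E'
from h import *
import sys
np.set_printoptions(precision=4,suppress=True)
def go(p,ang):  # TCP goal, tool-x heading (deg, world)
    s=r.read_state();R0=Ro.from_rotvec(s["ee_rot"]).as_matrix();a=np.radians(ang)
    x=np.array([np.cos(a),np.sin(a),0]);z=np.array([0,0,-1.]);R1=np.c_[x,np.cross(z,x),z]
    print("t",s["time_s"],"tcp",s["tcp_pos"],"F",s["force"],"offset",np.round(R0.T@(np.array(p)-s["tcp_pos"])*1000,1),"ang",Ro.from_matrix(R0.T@R1).as_rotvec())
if __name__=="__main__":
    v=[float(q) for q in sys.argv[1:]];go(v[:3],v[3])
E
python3 go.py .474 .21 .36 90
```

```text
t 1.2 tcp [0.2515 0.6264 0.4047] F [-0.401  -0.7739  0.3507] offset [-361.6 -303.5   44.7] ang [0.    0.    1.189]
```

>>> arm_command(
  deltas=[
    {"angular": [0, 0, 1.189], "offset": [-361.6, -303.5, 44.7], "claw": 1},
    {"angular": [0, 0, 1.189], "offset": [-361.6, -303.5, 44.7], "claw": 1},
    {"angular": [0, 0, 1.189], "offset": [-361.6, -303.5, 44.7], "claw": 1},
    {"angular": [0, 0, 1.189], "offset": [-361.6, -303.5, 44.7], "claw": 1},
    {"angular": [0, 0, 1.189], "offset": [-361.6, -303.5, 44.7], "claw": 1},
    {"angular": [0, 0, 1.189], "offset": [-361.6, -303.5, 44.7], "claw": 1},
    {"angular": [0, 0, 1.189], "offset": [-361.6, -303.5, 44.7], "claw": 1},
    {"angular": [0, 0, 1.189], "offset": [-361.6, -303.5, 44.7], "claw": 1},
    {"angular": [0, 0, 1.189], "offset": [-361.6, -303.5, 44.7], "claw": 1},
    {"angular": [0, 0, 1.189], "offset": [-361.6, -303.5, 44.7], "claw": 1},
    {"angular": [0, 0, 1.189], "offset": [-361.6, -303.5, 44.7], "claw": 1},
    {"angular": [0, 0, 1.189], "offset": [-361.6, -303.5, 44.7], "claw": 1},
  ],
)

```text
time_s: 2.2
tcp_pos: [0.4753, 0.2064, 0.3597]
ee_rot: [2.224, 2.218, -0.001]
force: [-0.4, 0.6, -0.4]
opening: 0.0174
grasp_force: 0.0
```

>>> arm_command(
  deltas=[
    {"angular": [0, 0, 0], "offset": [0, 0, 0], "claw": 1},
    {"angular": [0, 0, 0], "offset": [0, 0, 0], "claw": 1},
    {"angular": [0, 0, 0], "offset": [0, 0, 0], "claw": 1},
  ],
)

```text
time_s: 2.45
tcp_pos: [0.4738, 0.2105, 0.3602]
ee_rot: [-2.221, -2.222, -0.0]
force: [0.3, 0.6, 0.3]
opening: 0.0015
grasp_force: 0.0
```

```bash
cat > w.py <<'E'
from go import *
im=r.capture("wrist")[:,:,::-1].copy();cv2.imwrite("pics/w1.png",im)
for n,z in (("clip_loop",.062),("pin_hole",.062),("clip_tip",.062)):
    for d in r.pinpoint("wrist",n)[:1]: print(n,d,at("wrist",d["xy"],z))
hsv=cv2.cvtColor(im,cv2.COLOR_BGR2HSV);m=cv2.inRange(hsv,(18,150,100),(32,255,255))
ys,xs=np.nonzero(m);P=np.array([at("wrist",(x,y),.062)[:2] for x,y in zip(xs,ys)])
Q=P[P[:,1]>.175]
from scipy.optimize import least_squares
s=least_squares(lambda c:np.hypot(*(Q-c[:2]).T)-.027,[.474,.21],loss="soft_l1",f_scale=.003);print(s.x,np.abs(s.fun).mean(),len(Q))
go([s.x[0],s.x[1],.2485],90)
print(r.read_state()["opening"])
E
python3 w.py
```

```text
pin_hole {'xy': [254.4, 264.3], 'confidence': 0.72} [0.4723 0.1279 0.062 ]Traceback (most recent call last):
  File "w.py", line 6, in <module>
    ys,xs=np.nonzero(m);P=np.array([at("wrist",(x,y),.062)[:2] for x,y in zip(xs,ys)])
                                    ~~^^^^^^^^^^^^^^^^^^^^
  File "h.py", line 13, in at
    o,d=ray(cam,xy);return o+d*(z-o[2])/d[2]
        ~~~^^^^^^^^
  File "h.py", line 7, in ray
    s=r.read_state();T=np.eye(4);T[:3,:3]=Ro.from_rotvec(s["ee_rot"]).as_matrix();T[:3,3]=s["tcp_pos"]
ValueError: time passes only in moves, steps and waits
```

View pics/w1.png

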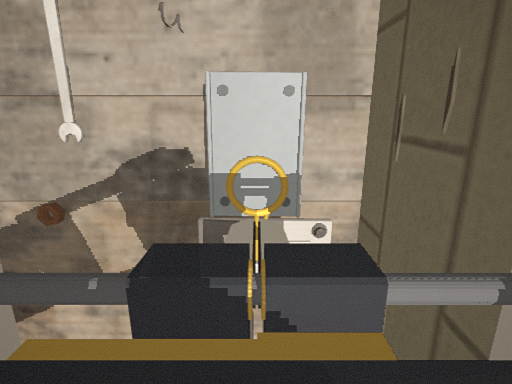

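```bash
cat > w2.py <<'E'
from go import *
s=r.read_state();c=r.camera_info("wrist");T=np.array(c["T_tool_cam"]);K=np.array(c["mtx"])
def proj(p):
    q=np.linalg.inv(T)@np.array([*p,1]);q=K@q[:3];return np.round(q[:2]/q[2])
for p in [(0,0,.186),(.0075,0,.186),(.0075,.0175,.186),(.0075,-.0175,.186),(.0375,0,.102),(.0375,.094,.102)]: print(p,proj(p))
M=np.eye(4);M[:3,:3]=Ro.from_rotvec(s["ee_rot"]).as_matrix();M[:3,3]=s["tcp_pos"];M=M@T
im=cv2.imread("pics/w1.png");hsv=cv2.cvtColor(im,cv2.COLOR_BGR2HSV);m=cv2.inRange(hsv,(18,120,100),(32,255,255));m[212:]=0
ys,xs=np.nonzero(m);d=M[:3,:3]@np.linalg.inv(K)@np.c_[xs,ys,np.ones(len(xs))].T
P=(M[:3,3:]+d*(.062-M[2,3])/d[2])[:2].T
from scipy.optimize import least_squares
f=least_squares(lambda c:np.hypot(*(P-c[:2]).T)-c[2],[.474,.21,.027],loss="soft_l1",f_scale=.003);print(f.x,np.abs(f.fun).mean(),len(P))
R0=M[:3,:3]
E
python3 w2.py
python3 - <<'E'
import cv2
cv2.imwrite('pics/w1c.png',cv2.resize(cv2.imread('pics/w1.png')[140:340,160:360],(600,600),interpolation=2))
E
```

```text
(0, 0, 0.186) [255. 234.]
(0.0075, 0, 0.186) [255. 222.]
(0.0075, 0.0175, 0.186) [285. 222.]
(0.0075, -0.0175, 0.186) [226. 222.]
(0.0375, 0, 0.102) [255. 231.]
(0.0375, 0.094, 0.102) [569. 231.]
[0.4745 0.2123 0.0268] 0.0016005800160947456 1034
```

View pics/w1c.png

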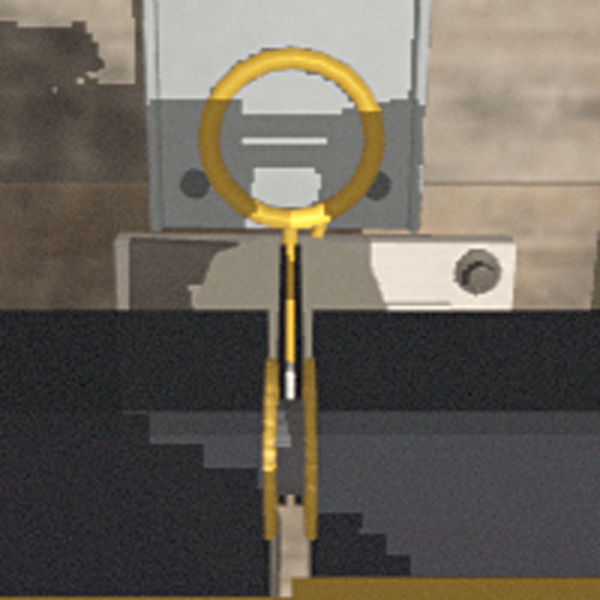

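Run:
```python
from h import *
a=r.capture("side")[40:240,170:370,::-1]
cv2.imwrite('pics/s2.png',cv2.resize(a,(600,600),interpolation=2))
```

```text
(no output)
```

View pics/s2.png

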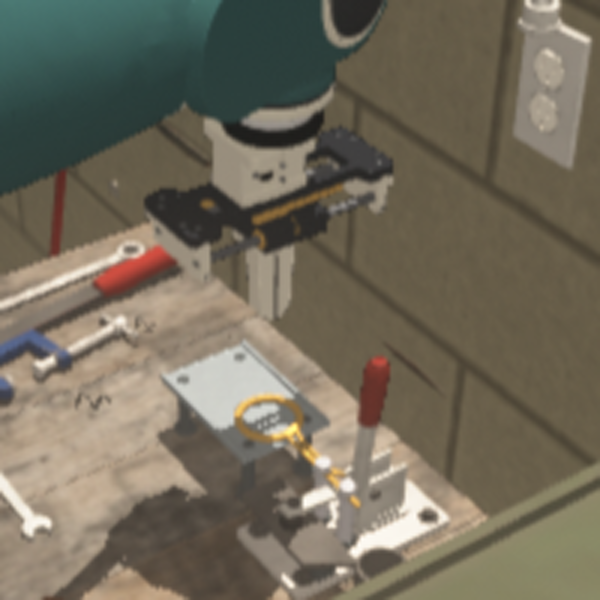

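>>> arm_command(
  deltas=[
    {"angular": [0, 0, 0], "offset": [0.5, 0, 40], "claw": 1},
    {"angular": [0, 0, 0], "offset": [0.5, 0, 80], "claw": 1},
    {"angular": [0, 0, 0], "offset": [0.5, 0, 95], "claw": 1},
    {"angular": [0, 0, 0], "offset": [0.5, 0, 103], "claw": 1},
    {"angular": [0, 0, 0], "offset": [0.5, 0, 108], "claw": 1},
    {"angular": [0, 0, 0], "offset": [0.5, 0, 111], "claw": 1},
    {"angular": [0, 0, 0], "offset": [0.5, 0, 113], "claw": 1},
    {"angular": [0, 0, 0], "offset": [0.5, 0, 113], "claw": 1},
    {"angular": [0, 0, 0], "offset": [0.5, 0, 113], "claw": 1},
  ],
)

```text
time_s: 3.45
tcp_pos: [0.4742, 0.2106, 0.248]
ee_rot: [2.221, 2.221, 0.002]
force: [0.2, -0.3, 1.2]
opening: 0.0003
grasp_force: 0.0
```

>>> arm_command(
  deltas=[
    {"angular": [0, 0, 0], "offset": [0, 0, 1.2], "claw": 1},
    {"angular": [0, 0, 0], "offset": [8, 0, 1.2], "claw": 1},
    {"angular": [0, 0, 0], "offset": [16, 0, 1.2], "claw": 1},
    {"angular": [0, 0, 0], "offset": [22, 0, 1.2], "claw": 1},
    {"angular": [0, 0, 0], "offset": [28, 0, 1.2], "claw": 1},
    {"angular": [0, 0, 0], "offset": [34, 0, 1.2], "claw": 1},
    {"angular": [0, 0, 0], "offset": [40, 0, 1.2], "claw": 1},
  ],
)

```text
time_s: 4.03
tcp_pos: [0.4739, 0.2514, 0.2458]
ee_rot: [-2.221, -2.222, 0.0]
force: [0.3, 0.2, -0.3]
opening: 0.0003
grasp_force: 0.1
```

```bash
cat > y.py <<'E'
from go import *
im=r.capture("top")[:,:,::-1].copy();cv2.imwrite("pics/t.png",im)
m=cv2.inRange(cv2.cvtColor(im,cv2.COLOR_BGR2HSV),(18,130,100),(32,255,255));m[:,300:]=0;m[:120]=0;m[195:]=0;m[:,:180]=0
ys,xs=np.nonzero(m)
for x in (xs.min(),xs.max()): print(at("top",(x,np.median(ys[xs==x])),.062),len(xs))
for n in("clip_tip","clip_loop"):
    for d in r.pinpoint("top",n)[:1]:print(n,d,at("top",d["xy"],.062))
s=r.read_state();print(s["force"],s["tcp_pos"])
E
python3 y.py
```

```text
[0.4479 0.2401 0.062 ] 116
[0.469  0.1098 0.062 ] 116
clip_tip {'xy': [224.5, 158.3], 'confidence': 0.71} [0.476  0.2423 0.062 ]
clip_loop {'xy': [228.0, 156.5], 'confidence': 0.64} [0.4805 0.2341 0.062 ]
[0.1265 0.1308 0.2914] [0.4739 0.251  0.2458]
```

>>> arm_command(
  deltas=[
    {"angular": [0, 0, 0], "offset": [6, 0, 0], "claw": 1},
    {"angular": [0, 0, 0], "offset": [12, 0, 0], "claw": 1},
    {"angular": [0, 0, 0], "offset": [18, 0, 0], "claw": 1},
    {"angular": [0, 0, 0], "offset": [24, 0, 0], "claw": 1},
    {"angular": [0, 0, 0], "offset": [30, 0, 0], "claw": 1},
    {"angular": [0, 0, 0], "offset": [36, 0, 0], "claw": 1},
    {"angular": [0, 0, 0], "offset": [40, 0, 0], "claw": 1},
    {"angular": [0, 0, 0], "offset": [43, 0, 0], "claw": 1},
    {"angular": [0, 0, 0], "offset": [45, 0, 0], "claw": 1},
    {"angular": [0, 0, 0], "offset": [45, 0, 0], "claw": 1},
  ],
)

```text
time_s: 5.02
tcp_pos: [0.474, 0.2958, 0.2458]
ee_rot: [-2.221, -2.222, 0.0]
force: [-0.5, 0.1, -0.2]
opening: 0.0006
grasp_force: 0.0
```

```bash
python3 y.py
```

```text
[0.4515 0.2904 0.062 ] 110
[0.4655 0.1548 0.062 ] 110
clip_tip {'xy': [260.3, 162.4], 'confidence': 0.7} [0.4681 0.1566 0.062 ]
clip_loop {'xy': [210.1, 158.3], 'confidence': 0.43} [0.4752 0.2768 0.062 ]
[-0.6189 -0.2536 -0.3254] [0.474  0.2954 0.2458]
```

>>> arm_command(
  deltas=[
    {"angular": [0, 0, 0], "offset": [-5, 0, 0], "claw": 1},
    {"angular": [0, 0, 0], "offset": [-10, 0, 0], "claw": 1},
    {"angular": [0, 0, 0], "offset": [-12, 0, 0], "claw": 1},
    {"angular": [0, 0, 0], "offset": [-12, 0, -10], "claw": 1},
    {"angular": [0, 0, 0], "offset": [-12, 0, -40], "claw": 1},
    {"angular": [0, 0, 0], "offset": [-12, 0, -80], "claw": 1},
    {"angular": [0, 0, 0], "offset": [-12, 0, -120], "claw": 1},
    {"angular": [0, 0, 0], "offset": [-12, 0, -155], "claw": 1},
    {"angular": [0, 0, 0], "offset": [-12, 0, -155], "claw": 1},
    {"angular": [0, 0, 0], "offset": [-12, 0, -155], "claw": 1},
  ],
)

```text
time_s: 6.0
tcp_pos: [0.4739, 0.2834, 0.4037]
ee_rot: [2.221, 2.22, 0.006]
force: [-0.6, -0.8, -0.7]
opening: 0.0005
grasp_force: 0.0
```

```bash
python3 y.py; python3 go.py .455 .1105 .40 180
```

```text
[0.4727 0.3129 0.062 ] 117
[0.4655 0.1548 0.062 ] 117
clip_tip {'xy': [259.4, 159.8], 'confidence': 0.6} [0.4743 0.1589 0.062 ]
clip_loop {'xy': [207.5, 157.6], 'confidence': 0.69} [0.4768 0.2831 0.062 ]
[ 0.0872  1.0386 -0.6081] [0.4739 0.2834 0.3996]
t 6.15 tcp [0.4739 0.2834 0.3996] F [ 0.0872  1.0386 -0.6081] offset [-172.9  -18.9   -0.2] ang [-0.0019 -0.0006 -1.5709]
```

>>> arm_command(
  deltas=[
    {"angular": [0, 0, -1.571], "offset": [-40, -19, 0], "claw": 1},
    {"angular": [0, 0, -1.571], "offset": [-80, -19, 0], "claw": 1},
    {"angular": [0, 0, -1.571], "offset": [-120, -19, 0], "claw": 1},
    {"angular": [0, 0, -1.571], "offset": [-150, -19, 0], "claw": 1},
    {"angular": [0, 0, -1.571], "offset": [-173, -19, 0], "claw": 1},
    {"angular": [0, 0, -1.571], "offset": [-173, -19, 0], "claw": 1},
    {"angular": [0, 0, -1.571], "offset": [-173, -19, 0], "claw": 1},
    {"angular": [0, 0, -1.571], "offset": [-173, -19, 0], "claw": 1},
    {"angular": [0, 0, -1.571], "offset": [-173, -19, 0], "claw": 1},
    {"angular": [0, 0, -1.571], "offset": [-173, -19, 0], "claw": 1},
    {"angular": [0, 0, -1.571], "offset": [-173, -19, 0], "claw": 1},
    {"angular": [0, 0, -1.571], "offset": [-173, -19, 0], "claw": 1},
  ],
)

```text
time_s: 7.15
tcp_pos: [0.455, 0.1105, 0.3994]
ee_rot: [-0.153, -3.136, 0.001]
force: [-0.0, -0.4, 0.0]
opening: 0.0001
grasp_force: 0.0
```

>>> arm_command(
  deltas=[
    {"angular": [0, 0, 0], "offset": [0, 0, 0], "claw": 1},
    {"angular": [0, 0, 0], "offset": [0, 0, 0], "claw": 1},
    {"angular": [0, 0, 0], "offset": [0, 0, 0], "claw": 1},
  ],
)

```text
time_s: 7.4
tcp_pos: [0.455, 0.1105, 0.4002]
ee_rot: [-0.17, -3.136, 0.0]
force: [0.3, -0.6, 0.4]
opening: 0.0004
grasp_force: 0.0
```

```bash
python3 go.py .465 .1105 .327 180
python3 - <<'E'
import numpy as np
for t in np.arange(.1,1.36,.15): 
    r=95; print(round(t,2), np.round([503+r*np.sin(t)-18.5*np.cos(t)-7.5, 45+r*np.cos(t)+18.5*np.sin(t)+186]))
E
```

```text
t 7.4 tcp [0.455  0.1105 0.4002] F [ 0.2906 -0.6081  0.36  ] offset [-10.    1.1  73.1] ang [-0.0003 -0.0011 -0.1083]
0.1 [487. 327.]
0.25 [501. 328.]
0.4 [515. 326.]
0.55 [529. 322.]
0.7 [543. 316.]
0.85 [555. 308.]
1.0 [565. 298.]
1.15 [575. 287.]
1.3 [582. 274.]
```

>>> arm_command(
  deltas=[
    {"angular": [0, 0, -0.108], "offset": [0, 0, 35], "claw": 1},
    {"angular": [0, 0, -0.108], "offset": [-10, 1, 65], "claw": 1},
    {"angular": [0, 0, -0.108], "offset": [-10, 1, 73], "claw": 1},
    {"angular": [0, 0, -0.108], "offset": [-10, 1, 73], "claw": 1},
    {"angular": [0, 0, -0.108], "offset": [-10, 1, 73], "claw": 1},
    {"angular": [0, 0, -0.108], "offset": [-10, 1, 73], "claw": 1},
  ],
)

```text
time_s: 7.9
tcp_pos: [0.4651, 0.1105, 0.3298]
ee_rot: [-0.004, 3.14, 0.001]
force: [0.7, 0.4, 0.5]
opening: 0.0005
grasp_force: 0.0
```

```bash
python3 go.py .515 .1105 .326 180
python3 - <<'E'
from h import *
a=r.capture("side")[60:240,200:380,::-1]
cv2.imwrite('pics/s3.png',cv2.resize(a,(600,600),interpolation=2))
E
```

```text
t 7.9 tcp [0.4651 0.1105 0.3298] F [0.6712 0.4049 0.5265] offset [-49.9  -0.2   3.9] ang [0.0004 0.0019 0.0028]
```

View pics/s3.png

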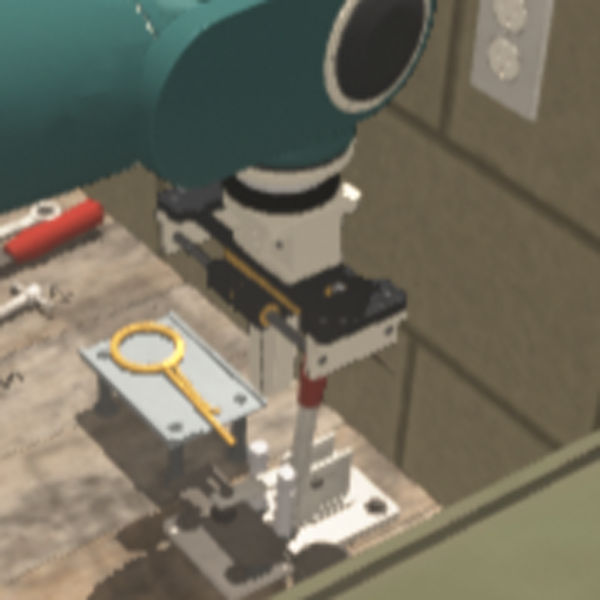

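>>> arm_command(
  deltas=[
    {"angular": [0, 0, 0], "offset": [-10, 0, 0], "claw": 1},
    {"angular": [0, 0, 0], "offset": [-18, 0, 0], "claw": 1},
    {"angular": [0, 0, 0], "offset": [-24, 0, 0], "claw": 1},
    {"angular": [0, 0, 0], "offset": [-30, 0, 0], "claw": 1},
    {"angular": [0, 0, 0], "offset": [-36, 0, 0], "claw": 1},
    {"angular": [0, 0, 0], "offset": [-43, 0, 0], "claw": 1},
    {"angular": [0, 0, 0], "offset": [-50, 0, 1], "claw": 1},
    {"angular": [0, 0, 0], "offset": [-57, 0, 3], "claw": 1},
    {"angular": [0, 0, 0], "offset": [-64, 0, 5], "claw": 1},
  ],
)

```text
time_s: 8.7
tcp_pos: [0.5298, 0.1107, 0.3225]
ee_rot: [0.006, -3.141, 0.0]
force: [-3.6, -1.3, 1.1]
opening: 0.0005
grasp_force: 1.7
```

>>> arm_command(
  deltas=[
    {"angular": [0, 0, 0], "offset": [-7, 0, 3], "claw": 1},
    {"angular": [0, 0, 0], "offset": [-14, 0, 6], "claw": 1},
    {"angular": [0, 0, 0], "offset": [-20, 0, 10], "claw": 1},
    {"angular": [0, 0, 0], "offset": [-26, 0, 14], "claw": 1},
    {"angular": [0, 0, 0], "offset": [-31, 0, 19], "claw": 1},
    {"angular": [0, 0, 0], "offset": [-36, 0, 24], "claw": 1},
    {"angular": [0, 0, 0], "offset": [-41, 0, 29], "claw": 1},
    {"angular": [0, 0, 0], "offset": [-46, 0, 35], "claw": 1},
  ],
)

```text
time_s: 9.37
tcp_pos: [0.5755, 0.1109, 0.2874]
ee_rot: [0.006, -3.142, 0.0]
force: [-1.7, -2.0, 2.7]
opening: 0.0006
grasp_force: 1.4
```

Now about 1.15 rad; going on to the stop, watching the force.

>>> arm_command(
  deltas=[
    {"angular": [0, 0, 0], "offset": [-3, 0, 4], "claw": 1},
    {"angular": [0, 0, 0], "offset": [-5, 0, 8], "claw": 1},
    {"angular": [0, 0, 0], "offset": [-6, 0, 11], "claw": 1},
    {"angular": [0, 0, 0], "offset": [-7, 0, 13], "claw": 1},
    {"angular": [0, 0, 0], "offset": [-7, 0, 13], "claw": 1},
  ],
)

```text
time_s: 9.78
tcp_pos: [0.5821, 0.111, 0.2745]
ee_rot: [0.007, -3.142, -0.0]
force: [0.0, -0.3, 0.8]
opening: 0.0005
grasp_force: 0.3
```

>>> arm_command(
  deltas=[
    {"angular": [0, 0, 0], "offset": [0, 0, 1], "claw": 1},
    {"angular": [0, 0, 0], "offset": [0, 0, 2], "claw": 1},
    {"angular": [0, 0, 0], "offset": [0, 0, 3], "claw": 1},
    {"angular": [0, 0, 0], "offset": [0, 0, 3], "claw": 1},
  ],
)

```text
time_s: 10.12
tcp_pos: [0.5821, 0.111, 0.2729]
ee_rot: [-0.007, 3.14, 0.0]
force: [-1.3, -0.6, 7.7]
opening: 0.0004
grasp_force: 4.3
```

Firm: it is at the stop (7.7 N, above the hinge friction). Retreat upward and check.

>>> arm_command(
  deltas=[
    {"angular": [0, 0, 0], "offset": [2, 0, -8], "claw": 1},
    {"angular": [0, 0, 0], "offset": [3, 0, -40], "claw": 1},
    {"angular": [0, 0, 0], "offset": [3, 0, -80], "claw": 1},
    {"angular": [0, 0, 0], "offset": [20, 0, -120], "claw": 1},
    {"angular": [0, 0, 0], "offset": [60, 0, -120], "claw": 1},
    {"angular": [0, 0, 0], "offset": [100, 0, -120], "claw": 1},
    {"angular": [0, 0, 0], "offset": [140, 0, -120], "claw": 1},
    {"angular": [0, 0, 0], "offset": [170, 0, -120], "claw": 1},
    {"angular": [0, 0, 0], "offset": [170, 0, -120], "claw": 1},
    {"angular": [0, 0, 0], "offset": [170, 0, -120], "claw": 1},
  ],
)

```text
time_s: 10.95
tcp_pos: [0.4108, 0.1103, 0.3927]
ee_rot: [-0.008, 3.139, 0.001]
force: [0.1, -0.2, 1.0]
opening: 0.0007
grasp_force: 0.0
```

```bash
python3 y.py
python3 - <<'E'
from h import *
a=r.capture("side")[90:250,200:380,::-1]
cv2.imwrite('pics/s4.png',cv2.resize(a,(675,600),interpolation=2))
for n,z in(("handle",.08),("offcut",.032)): print(n,[(d["xy"],at("side",d["xy"],z)) for d in r.pinpoint("side",n)[:1]])
E
```

```text
[0.4727 0.3129 0.062 ] 192
[0.4675 0.1716 0.062 ] 192
clip_loop {'xy': [208.4, 159.8], 'confidence': 0.74} [0.4715 0.2807 0.062 ]
[ 0.3121  0.2767 -0.2467] [0.4126 0.1103 0.3918]
handle [([320.8, 176.6], array([0.59814547, 0.11317673, 0.08      ]))]
offcut [([270.4, 218.2], array([0.43298964, 0.10110622, 0.032     ]))]
```

View pics/s4.png

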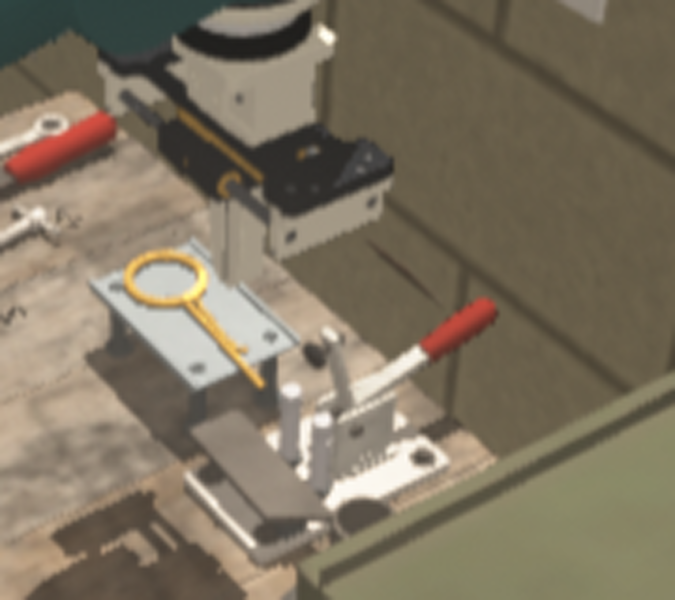

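The clamp is open: the handle is back, with its grip at about (460,330). The clip lies flat on the shelf, with its loop at (165,278) and its tip at (262,383), clear of the pins. The offcut is on its rests and the gripper touches nothing.

```bash
python3 -c "
from station import r
print(r.sign_off())"
```

```text
the job is handed in; nothing more can be done
None
```

I drew the clip out of both pins and left it lying on its shelf, swung the lever back to its stop, left the offcut on its rests, and handed the job in; sign-off gave no verdict.

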